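# Shut the sample chamber and lock its quarter-turn stud

## Robot

A 7-joint arm with a two-finger parallel gripper is mounted at the origin on a cart in front of the work surface, level with it; the furniture and walls round the work are solid. World frame = base frame: x ahead of the robot, y to its left, z up, the work surface at z = 0. Lengths are in m, angles in rad, forces in N, time in s.
With the tool pointing down it reaches from about 0.425 to 0.95 m from the base axis. Payload 4.7 kg.
Tool frame: the origin (TCP) lies on the front face of the gripper's body, between the roots of the fingers; the fingertips stand 70 mm ahead of it and the grasp point (between the pads) lies 51 mm ahead of it (env.hold_point_z is the distance from the TCP to the grasp point, in m); z points along the fingers, y is the line along which they close (so a half turn about z gives the same grasp; the last joint's range is limited). The gripper opens to 87 mm and grips with 3 to 60 N. Pads are 19 mm wide; open, the fingers measure 117 mm over their backs; the gripper's body (75 mm by 190 mm) begins 51 mm behind the grasp point.
Start: joints at [-1.345, 0.469, -0.049, 1.532, 0.024, 1.141, -0.082], TCP at [0.17, 0.653, 0.292] pointing down, gripper open.
Joint ranges: [-2.59, 2.59], [-0.33, 1.99], [-1.39, 1.29], [0.1, 2.45], [-1.04, 4.18], [0.21, 1.99], [-2.66, 2.66]. Speed limits (rad/s): [2.57, 2.57, 3.14, 3.14, 3.14, 3.14, 3.14].

## Interface

Orientations are given as a rotation vector (axis times angle).
In Python, from bench import status, eyes, env gives the robot as it stands.
- The arm moves only by the tool send_rows, never from a script. Its argument "commands" is a list of rows, each a list of 7 numbers: the shift along the tool's x, y, z in cm, then the turn, a rotation vector about the tool's x, y, z in units of 6 degrees (1.0 is 6 degrees), then the finger opening in cm, from 0 to 8.7. In form: [[x, y, z, ax, ay, az, fingers], ...]. A call has 1 to 8 rows; each row shifts and turns the commanded pose from where the row before left it, along the tool's axes as they then stand; what a row does not reach is not made up. A row lasts 1/8 s, in which the tool goes at most 62.5 mm and 10.7 degrees, less where a joint would pass 70% of its speed; a pose out of reach is approached as far as the arm can. A call with a gripper value outside its range is refused whole. The fingers move at their own pace and stop on an object; "grip_force" is the grip in N (left out, the last holds). Time passes only in rows, so rows that do not move let the fingers close. It gives the time, the measured TCP pose, the force, the opening and the grip force at its end, in the units of the state.
- status.get_state(): the state, without advancing time (a new reading comes with each control period).
- eyes.read_camera(name): name is "scene" or "top"; returns the picture (400x640x3 uint8, blue, green, red); there is no depth.
- eyes.camera_model(name): a dict with "fx", "fy", "cx", "cy" (pixels), "rvec" (rotation vector, rad) and "tvec" (3), from world to camera coordinates, as OpenCV has them. Camera axes: x right, y down, z forward; pixel columns grow to the right and rows downward; lengths in m; the calibration is good to about 2 mm. A picture is of the moment at which its call begins. camera_model takes no time and is no camera call.
- env.hand_in(): hands the job in; it is judged then, once.
The state is a dict: "time_s": time; "joint_pos": joint angles; "qd": joint speeds; "joint_efforts": joint torques, N m; "tcp_pos": TCP position; "orientation": TCP orientation; "force": force on the tool from outside, world axes, zero at the start; "ft_torque": the same for the moment, N m; "grip_width": finger opening in m; "finger_force": force on a finger pad.
Only numpy, scipy, OpenCV 4.12 (cv2) and the standard library are available. Lean on these libraries where they do the work, as an engineer would, in place of code of your own. Each camera call takes 0.05 s, during which the arm holds its last target. There are 200 camera calls.

## Task

Shut the blue cover of the white sample chamber, then fasten it with the yellow quarter-turn knob: press the knob straight down against its spring until it bottoms, turn it a quarter turn clockwise while it is held down, and let it go so that its cam stays caught. Press gently, just hard enough to feel the bottom, and never force it round, since more than about 20 newtons harms the catch inside; leave the bottle, beaker and dish on the bench standing where they are.

Things in the scene. Friction and masses are not known exactly. Their poses are not given: they have to be found in the camera images.
- chamber: white open-topped sample chamber, 150 (x) x 190 (y) x 60 mm high, fixed to the bench; origin at the centre of its underside, z up; its front (with grille) looks along its -x, the cover's hinge runs along its y at the back, 80 mm behind the centre and 60.5 mm up
- cover (a joint): angle of the blue cover in rad: 0 shut, positive = front edge lifted. Stiff hinge, stays where left; some 3 to 4 N at the front tab moves it. Cover is 8 mm thick; shut, its top is 68.5 mm above the bench
- cover_tab (a point): centre of the top face of the black tab (24 x 70 mm) at the middle of the cover's front edge, 165 mm in front of the hinge axis and 8 mm above it when shut; this is where to push the cover down. z normal to the cover, -x towards its front
- cover_hinge (a point): point on the cover's hinge axis, half-way along it; turns with the cover: x and y in the plane of the cover, z normal to it
- knob_grip (a point): centre of the grip bar of the yellow knob. The bar is 10 mm thick (along this point's x), 36 mm long (along its y) and 21 mm high, and stands on a round disc of 44 mm diameter and 5 mm thickness whose top is 10.5 mm below this point; fingertips may rest on the disc to push. z along the knob's axis (up when the cover is shut). The knob stands 115 mm in front of the hinge, in the middle of the cover's width; when it is up and the cover shut, this point is 113 mm above the bench
- wing_knob: the same yellow knob as a body; origin on its axis where that meets the cover's top when the knob is up, axes as at the grip point. It ends below in the steel cam, a square cross bar 20 mm long and 4 mm thick
- stud_press (a joint): how far the knob is pressed down, m: 0 up, at most 0.025. Spring 3 N at the start plus 0.2 N per mm. With the cover shut and the bar across the chamber the cam under it enters a slot in a catch; it bottoms on a stiff rubber pad (30 N per mm) after 9.0 to 20.5 mm, which differs from chamber to chamber and cannot be seen. Within 0.5 mm of the pad or on it the cam is free to turn. Caught, it springs back about 2.5 mm from the pad and stays
- stud_turn (a joint): angle of the knob in rad, clockwise seen from above: 0 = bar along the chamber's y (open; must be within about 0.18 to enter the slot), pi/2 = bar along the chamber's x (locked, end stop). Beyond about 1.38 the cam lies under its notch and springs up into it when the knob is let go
- catch: foot of the steel catch on the chamber's floor under the knob; origin on the knob's axis (when shut), 9 mm above the bench. The slotted catch block it carries sits at an unseen height; it takes at most 20 N from the cam
- bottle_regen: small white bottle with blue cap, 48 mm wide, 98 mm high, loose bystander; origin at its underside
- beaker: small glass beaker, 46 mm wide, 60 mm high, loose bystander; origin at its underside
- petri_dish: petri dish, 61 mm wide, 16 mm high, loose bystander; origin at its underside

How it is judged:
By the outcome, as a careful person would: the job done as asked, in the order asked, and still so for the second after the job is handed in, with the robot touching nothing.
It also fails if it takes over 58 s, if anything falls off the work surface, if the arm or the gripper's body presses on something with over 40 N, if the wrist force passes 120 N, or if a joint passes its speed limit or range.

## Working session

There is one attempt and no reset: what is moved stays moved. The work goes in short steps, Python scripts to look and compute and a tool call to move; the robot and the scene stay as the last step left them, time stands still between calls to the robot, and variables do not carry over. Pictures are saved under pics/ and viewed, at most 10 in all, crops included, and the job is handed in when it is done.

Besides the shell and the picture viewer there is one more tool, called after ">>>" as name(argument=value, ...), one argument or row to a line, values as JSON. send_rows: Moves the arm, as the interface text tells. Its arguments: {"type":"object","properties":{"commands":{"type":"array"},"grip_force":{"type":"number"}},"required":["commands"]}

```bash
mkdir -p pics; python3 - <<'E'
from bench import status, eyes, env
import cv2
for n in("scene","top"):
    cv2.imwrite(f"pics/{n}0.png",eyes.read_camera(n)); print(n,eyes.camera_model(n))
print(status.get_state())
E
```

```text
scene {'fx': 441.91993647696023, 'fy': 441.91993647696023, 'cx': 324.2412105077965, 'cy': 206.8961463045656, 'rvec': array([ 1.88220445, -0.64347649,  0.42715362]), 'tvec': array([-0.38910089,  0.23852262,  0.75277372])}
top {'fx': 464.5583316882962, 'fy': 464.5583316882962, 'cx': 324.51010524849283, 'cy': 203.3862110250568, 'rvec': array([ 2.18569724, -2.20068275,  0.1089432 ]), 'tvec': array([0.01409802, 0.53478655, 1.31520287])}
{'time_s': 0.1, 'joint_pos': array([-1.34488943,  0.46933635, -0.04858724,  1.53354168,  0.02411022,
        1.14096533, -0.08227471]), 'qd': array([-2.63643277e-05, -1.45717612e-03,  8.52185136e-04, -1.99868715e-03,
        1.87419728e-03, -1.22394524e-03, -6.50779340e-04]), 'joint_efforts': array([ 9.22816653e-04, -5.09167171e+01, -8.10022512e-02, -2.36826557e+01,
       -6.14005001e-02,  3.45082255e-02,  5.52604934e-05]), 'tcp_pos': array([0.17002782, 0.65282522, 0.29133459]), 'orientation': array([-3.99070011e-01, -3.11599694e+00,  2.60522147e-03]), 'force': array([-0.20835182,  0.87149917,  0.26519177]), 'ft_torque': array([-0.02631366, -0.02586595,  0.00906704]), 'finger_force': 0.0, 'grip_width': 0.08695631743584423}
```

View pics/scene0.png

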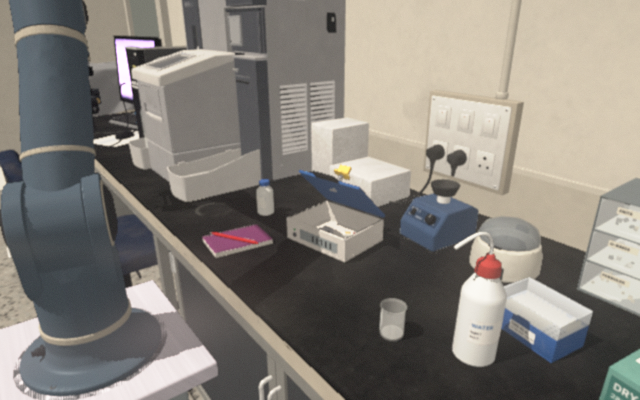

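View pics/top0.png

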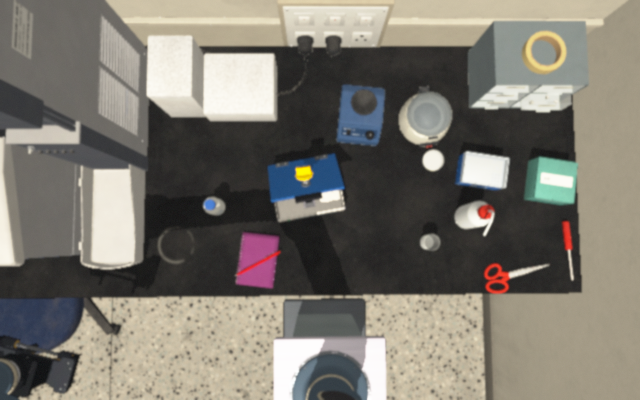

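The scene view shows the open chamber at about (335,225) with its cover up and the knob at (342,170). The top view shows it at about (307,187), knob at (304,174). The bottle is at (213,205), beaker at (430,241) and petri dish at (433,160). I'll enlarge both chamber regions.

```bash
python3 - <<'E'
import cv2,numpy as np
a=cv2.imread("pics/scene0.png")[155:275,275:395]; b=cv2.imread("pics/top0.png")[145:225,255:355]
cv2.imwrite("pics/c1.png",cv2.resize(a,None,fx=5,fy=5,interpolation=cv2.INTER_CUBIC))
cv2.imwrite("pics/c2.png",cv2.resize(b,None,fx=7,fy=7,interpolation=cv2.INTER_CUBIC))
E
```

```text
(no output)
```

View pics/c1.png

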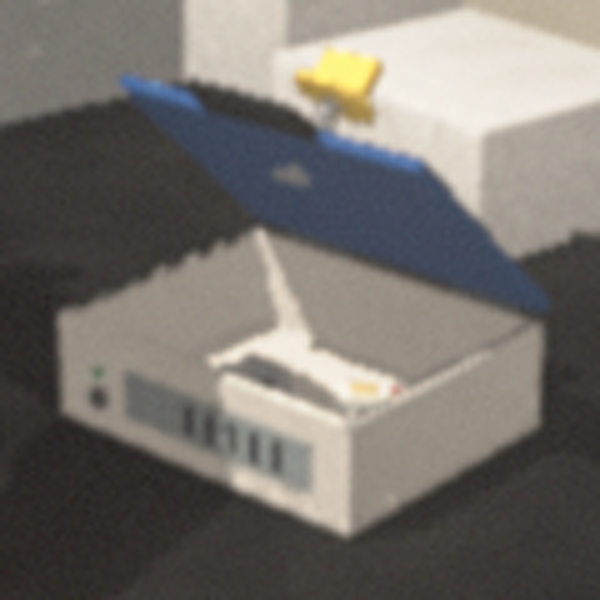

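View pics/c2.png

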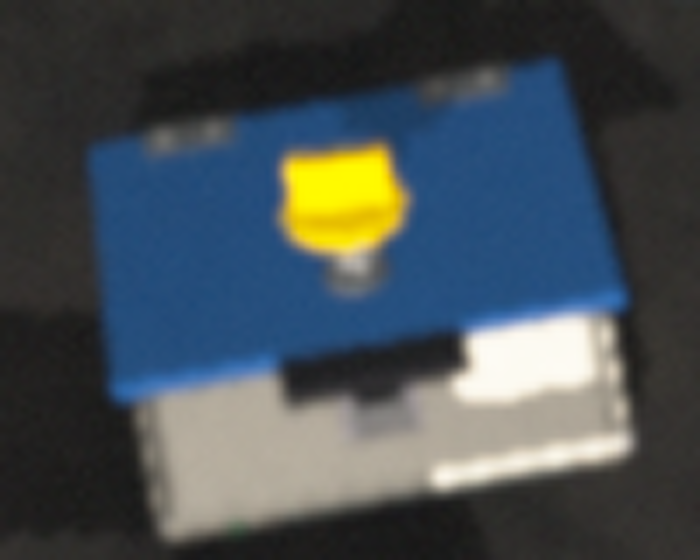

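```bash
cat > geo.py <<'E'
import numpy as np,cv2
from scipy.optimize import least_squares
from bench import eyes
C={n:eyes.camera_model(n) for n in("scene","top")}
def proj(n,P):
    c=C[n];K=np.array([[c["fx"],0,c["cx"]],[0,c["fy"],c["cy"]],[0,0,1]])
    return cv2.projectPoints(np.atleast_2d(np.array(P,float)),c["rvec"],c["tvec"],K,None)[0][:,0]
def world(p,P):  # p x,y,yaw
    c,s=np.cos(p[2]),np.sin(p[2]);P=np.atleast_2d(P)
    return np.c_[p[0]+c*P[:,0]-s*P[:,1],p[1]+s*P[:,0]+c*P[:,1],P[:,2]]
def cov(th,P): # cover frame (rel. hinge axis, x) -> chamber
    P=np.atleast_2d(P);c,s=np.cos(th),np.sin(th)
    return np.c_[.08+c*P[:,0]+s*P[:,2],P[:,1],.0605-s*P[:,0]+c*P[:,2]]
E
python3 - <<'E'
from geo import *
S=lambda u,v:(275+(u+.5)/5-.5,155+(v+.5)/5-.5); T=lambda u,v:(255+(u+.5)/7-.5,145+(v+.5)/7-.5)
ch=[("scene",(58,312),(-.075,.095,.06)),("scene",(62,415),(-.075,.095,0)),("scene",(350,422),(-.075,-.095,.06)),("scene",(350,537),(-.075,-.095,0)),("scene",(545,315),(.075,-.095,.06)),("scene",(542,425),(.075,-.095,0)),("top",(163,538),(-.075,.095,.06)),("top",(632,450),(-.075,-.095,.06))]
def px(n,q): return (S if n=="scene" else T)(*q)
def r(p):
    o=[]
    for n,q,P in ch:o+=list(proj(n,world(p,P))[0]-px(n,q))
    th,L,w=p[3:6]
    for n,q,P in [("scene",(122,78),(-L,w,.008)),("scene",(423,158),(-L,-w,.008)),("top",(112,390),(-L,w,.008)),("top",(625,293),(-L,-w,.008))]:
        o+=list(proj(n,world(p,cov(th,P)))[0]-px(n,q))
    return np.array(o)
f=least_squares(r,[.5,.05,.1,.7,.153,.097],loss="soft_l1")
print(f.x.round(4));print(r(f.x).reshape(-1,2).round(1))
p=f.x
print("tab",world(p,cov(p[3],[-.165,0,.008])),"tab shut",world(p,cov(0,[-.165,0,.008])),"knob",world(p,cov(p[3],[-.115,0,.0525])),"knob shut",world(p,cov(0,[-.115,0,.0525])))
# knob bar corners predicted, for turns
for t in(-.3,-.15,0,.15,.3):
    c,s=np.cos(-t),np.sin(-t)
    Q=[(-.115+c*a-s*b,s*a+c*b,.0525+h) for a,b,h in[(.005,.018,.0105),(.005,-.018,.0105),(-.005,.018,.0105),(-.005,-.018,.0105)]]
    W=world(p,cov(p[3],Q))
    print(t,((proj("top",W)-[255,145])*7).round(0).tolist(),((proj("scene",W)-[275,155])*5).round(0).tolist())
for n,a,b,z in(("bottle",(213,203),None,.09),("beaker",(430,240),None,.05),("dish",(433,160),None,.016)):
    c=C["top"];R=cv2.Rodrigues(c["rvec"])[0];o=-R.T@c["tvec"];d=R.T@[(a[0]-c["cx"])/c["fx"],(a[1]-c["cy"])/c["fy"],1]
    print(n,(o+d*(z-o[2])/d[2]).round(3))
E
```

```text
[0.5743 0.0644 0.187  0.7627 0.155  0.094 ]
[[ 0.2  0.2]
 [ 0.2  1. ]
 [ 0.7  0.9]
 [ 0.3  1.3]
 [-0.1  1.7]
 [-0.6  1.4]
 [-0.9 -0.2]
 [-0.9 -0.7]
 [ 0.2 -0.6]
 [ 0.4  0.5]
 [-0.3  0.4]
 [-1.1  0.2]]
tab [[0.54112078 0.05807208 0.18027808]] tab shut [[0.49077818 0.04854492 0.0685    ]] knob [[0.60684681 0.07051051 0.17790674]] knob shut [[0.53990617 0.05784222 0.113     ]]
-0.3 [[275.0, 167.0], [364.0, 132.0], [286.0, 182.0], [376.0, 146.0]] [[324.0, 49.0], [388.0, 73.0], [320.0, 40.0], [384.0, 65.0]]
-0.15 [[274.0, 163.0], [369.0, 135.0], [281.0, 178.0], [377.0, 151.0]] [[327.0, 51.0], [388.0, 71.0], [320.0, 42.0], [381.0, 62.0]]
0 [[275.0, 158.0], [372.0, 139.0], [278.0, 174.0], [376.0, 155.0]] [[330.0, 54.0], [387.0, 69.0], [321.0, 44.0], [378.0, 59.0]]
0.15 [[277.0, 153.0], [375.0, 143.0], [276.0, 170.0], [374.0, 160.0]] [[334.0, 57.0], [386.0, 66.0], [322.0, 47.0], [374.0, 56.0]]
0.3 [[280.0, 148.0], [376.0, 148.0], [274.0, 165.0], [372.0, 165.0]] [[338.0, 60.0], [383.0, 64.0], [325.0, 50.0], [370.0, 52.0]]
bottle [0.532 0.314 0.09 ]
beaker [ 0.428 -0.284  0.05 ]
dish [ 0.66  -0.308  0.016]
```

```bash
cat > plan.py <<'E'
import numpy as np,sys
from scipy.spatial.transform import Rotation as R
from bench import status
def pose(x,y,z,a): # a = world heading of tool y, deg, tool down
    a=np.radians(a);Y=np.array([np.cos(a),np.sin(a),0]);Z=np.array([0,0,-1.]);X=np.cross(Y,Z)
    return np.array([x,y,z]),R.from_matrix(np.c_[X,Y,Z])
def rows(wps,first=None,grip=0):
    s=status.get_state();p,r=first or (s["tcp_pos"],R.from_rotvec(s["orientation"]))
    for (x,y,z,a,n) in wps:
        q,t=pose(x,y,z,a);w=(r.inv()*t).as_rotvec();p0,r0=p,r
        for i in range(1,n+1):
            pn=p0+(q-p0)*i/n;rn=r0*R.from_rotvec(w*i/n)
            print((r.inv().apply(pn-p)*100).round(2).tolist()+((r.inv()*rn).as_rotvec(degrees=True)/6).round(2).tolist()+[grip]);p,r=pn,rn
E
python3 - <<'E'
from plan import *
from geo import *
rows([(.33,.42,.30,45,8),(.505,.051,.30,10.7,10)])
p=[.5743,.0644,.187]
for th in (.76,.6,.4,.2,.0,-.02): print(th,(cov(th,[-.17,0,.008])*100).round(2), world(p,cov(th,[-.17,0,.008])).round(4))
E
```

```text
[-2.67, -2.31, -0.1, -0.0, 0.0, 0.63, 0]
[-2.82, -2.13, -0.1, -0.0, 0.0, 0.63, 0]
[-2.95, -1.94, -0.11, -0.0, 0.0, 0.63, 0]
[-3.07, -1.74, -0.11, -0.0, 0.0, 0.63, 0]
[-3.18, -1.53, -0.11, -0.0, 0.0, 0.63, 0]
[-3.28, -1.32, -0.11, -0.0, 0.0, 0.63, 0]
[-3.36, -1.1, -0.11, -0.0, 0.0, 0.63, 0]
[-3.42, -0.87, -0.11, -0.0, 0.0, 0.63, 0]
[-3.85, -1.37, -0.0, -0.0, -0.0, 0.57, 0]
[-3.92, -1.14, -0.0, -0.0, -0.0, 0.57, 0]
[-3.98, -0.9, -0.0, -0.0, -0.0, 0.57, 0]
[-4.03, -0.66, -0.0, -0.0, -0.0, 0.57, 0]
[-4.06, -0.42, -0.0, -0.0, -0.0, 0.57, 0]
[-4.08, -0.18, -0.0, -0.0, -0.0, 0.57, 0]
[-4.08, 0.07, -0.0, -0.0, -0.0, 0.57, 0]
[-4.07, 0.31, -0.0, -0.0, -0.0, 0.57, 0]
[-4.05, 0.56, -0.0, -0.0, -0.0, 0.57, 0]
[-4.01, 0.8, -0.0, -0.0, -0.0, 0.57, 0]
0.76 [[-3.77  0.   18.34]] [[0.5372 0.0574 0.1834]]
0.6 [[-5.58  0.   16.31]] [[0.5195 0.054  0.1631]]
0.4 [[-7.35  0.   13.41]] [[0.5021 0.0507 0.1341]]
0.2 [[-8.5   0.   10.21]] [[0.4908 0.0486 0.1021]]
0.0 [[-9.    0.    6.85]] [[0.4859 0.0477 0.0685]]
-0.02 [[-9.01  0.    6.51]] [[0.4857 0.0476 0.0651]]
```

>>> send_rows(
  commands=[
    [-2.7,-2.3,-0.1,0,0,0.63,0],
    [-2.8,-2.1,-0.1,0,0,0.63,0],
    [-2.95,-1.95,-0.1,0,0,0.63,0],
    [-3.1,-1.75,-0.1,0,0,0.63,0],
    [-3.2,-1.5,-0.1,0,0,0.63,0],
    [-3.3,-1.3,-0.1,0,0,0.63,0],
    [-3.35,-1.1,-0.1,0,0,0.63,0],
    [-3.4,-0.9,-0.1,0,0,0.63,0],
  ],
  grip_force=10,
)

```text
time_s: 1.1
tcp_pos: [0.3322, 0.419, 0.3003]
orientation: [1.204, 2.902, 0.0]
force: [-0.6, -0.2, -0.0]
grip_width: 0.0152
finger_force: 0.0
```

>>> send_rows(
  commands=[
    [-4.85,-1.6,0,0,0,0.7,0],
    [-4.95,-1.25,0,0,0,0.7,0],
    [-5.0,-0.9,0,0,0,0.7,0],
    [-5.1,-0.55,0,0,0,0.75,0],
    [-5.1,-0.2,0,0,0,0.75,0],
    [-5.1,0.15,0,0,0,0.7,0],
    [-5.1,0.5,0,0,0,0.7,0],
    [-5.0,0.8,0,0,0,0.7,0],
  ],
)

```text
time_s: 2.1
tcp_pos: [0.5094, 0.051, 0.3005]
orientation: [2.004, 2.419, 0.001]
force: [0.1, 0.6, -0.8]
grip_width: 0.0003
finger_force: 0.0
```

```bash
python3 - <<'E'
from plan import *
import cv2
from bench import eyes
a=eyes.read_camera("scene")[120:280,240:420];b=eyes.read_camera("top")[110:270,230:410]
cv2.imwrite("pics/v1.png",cv2.resize(np.hstack([a,b]),None,fx=2.2,fy=2.2,interpolation=cv2.INTER_CUBIC))
s=status.get_state();print(s["tcp_pos"],s["force"],s["time_s"],s["joint_pos"].round(2));rows([(.537,.0574,.2834,10.7,1)])
E
```

```text
[0.51048079 0.04642117 0.30076476] [ 0.0408149   0.25452648 -0.01700018] 2.2 [-0.59  0.2   0.49  1.93 -0.11  1.04  0.12]
[0.61, 2.8, 1.74, 0.02, 0.03, -0.08, 0]
```

View pics/v1.png

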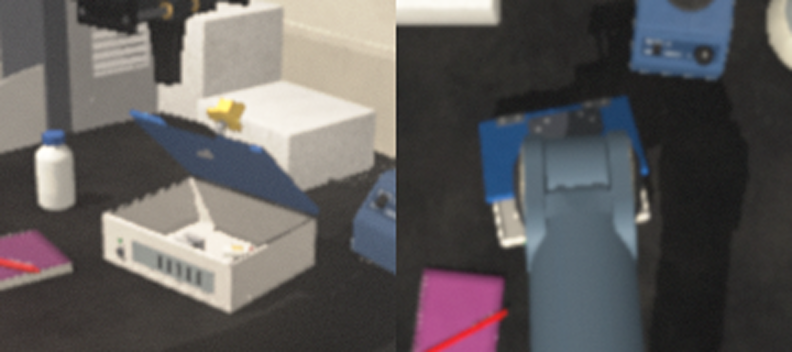

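The crop shows the closed fingers above the cover at (168,80), and the bottle, cover and knob have not moved. Next I push the tab down along its arc.

>>> send_rows(
  commands=[
    [0.3,1.4,1.9,0,0,0,0],
    [0.3,1.4,2.0,0,0,0,0],
    [0,0,0,0,0,0,0],
  ],
)

```text
time_s: 2.58
tcp_pos: [0.5348, 0.0648, 0.2599]
orientation: [-1.998, -2.422, 0.004]
force: [0.2, -0.9, -0.0]
grip_width: 0.0006
finger_force: 0.0
```

>>> send_rows(
  commands=[
    [0,0,0.9,0,0,0,0],
    [0,-0.9,1.0,0,0,0,0],
    [0,-0.9,1.0,0,0,0,0],
    [0,-0.9,1.4,0,0,0,0],
    [0,-0.9,1.5,0,0,0,0],
  ],
)

```text
time_s: 3.2
tcp_pos: [0.4991, 0.0578, 0.2035]
orientation: [-1.999, -2.423, -0.002]
force: [0.2, 1.7, 1.3]
grip_width: 0.0007
finger_force: 1.0
```

>>> send_rows(
  commands=[
    [-0.3,-0.5,1.3,0,0,0,0],
    [-0.3,-0.4,1.2,0,0,0,0],
    [0,-0.3,1.2,0,0,0,0],
    [0,-0.2,1.2,0,0,0,0],
    [0,-0.1,0.8,0,0,0,0],
  ],
)

```text
time_s: 3.82
tcp_pos: [0.4867, 0.0489, 0.1454]
orientation: [1.999, 2.423, -0.0]
force: [-0.0, -0.6, 1.0]
grip_width: 0.0005
finger_force: 0.6
```

>>> send_rows(
  commands=[
    [0,0,0.3,0,0,0,0],
    [0,0,0.2,0,0,0,0],
    [0,0,0,0,0,0,0],
  ],
)

```text
time_s: 4.2
tcp_pos: [0.4865, 0.0494, 0.1412]
orientation: [-1.999, -2.423, -0.0]
force: [0.1, 0.2, 0.3]
grip_width: 0.0006
finger_force: 0.0
```

>>> send_rows(
  commands=[
    [0,0,0.2,0,0,0,0],
    [0,0,0.15,0,0,0,0],
    [0,0,0,0,0,0,0],
  ],
)

```text
time_s: 4.58
tcp_pos: [0.4867, 0.0494, 0.1386]
orientation: [-1.999, -2.423, -0.001]
force: [-2.3, 0.5, 9.5]
grip_width: 0.0005
finger_force: 4.3
```

```bash
python3 - <<'E'
from plan import *
import cv2
from bench import eyes
a=eyes.read_camera("scene")[120:280,240:420]
cv2.imwrite("pics/v2.png",cv2.resize(a,None,fx=3.5,fy=3.5,interpolation=cv2.INTER_CUBIC))
s=status.get_state();print(s["tcp_pos"],s["force"],s["ft_torque"])
E
```

```text
[0.48668714 0.04936188 0.13858051] [-1.78535644  0.53593125  8.08946375] [-0.10874018  0.6349723  -0.03076841]
```

View pics/v2.png

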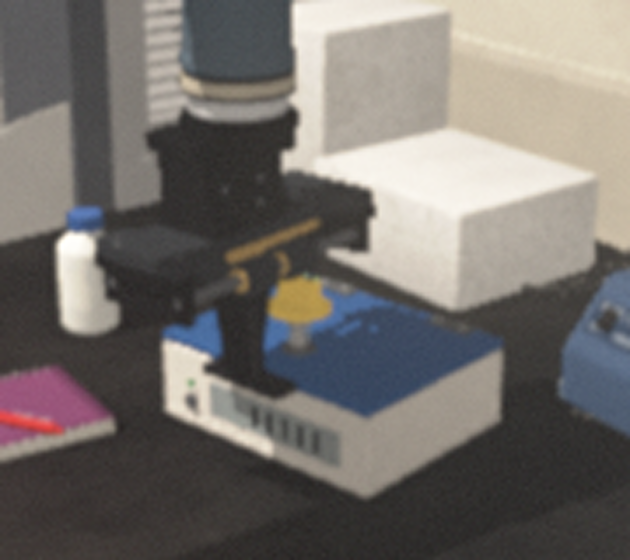

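The cover is shut: the tips stop at z = 0.0686 with 8–9 N, and the knob stands at (300,298) in the crop. I'll back off to the left with the fingers open and measure the knob.

>>> send_rows(
  commands=[
    [0,0,-4,0,0,0,0],
    [0,0,-5,0,0,0,4],
    [3,-0.5,-3,0,0,0,5],
    [4,-1,0,0,0,0,5],
    [4.5,-1,0,0,0,0,5],
    [4.5,-1,0,0,0,0,5],
    [4,0,0,0,0,0,5],
    [0,0,0,0,0,0,5],
  ],
)

```text
time_s: 5.62
tcp_pos: [0.413, 0.2423, 0.2577]
orientation: [-1.991, -2.429, -0.001]
force: [0.2, -0.5, 0.5]
grip_width: 0.0495
finger_force: 0.0
```

```bash
python3 - <<'E'
from plan import *
import cv2
from bench import eyes
from geo import proj
S=eyes.read_camera("scene");Tt=eyes.read_camera("top")
P=[.5399,.0578,.113];print(proj("scene",P),proj("top",P))
a=S[160:230,290:380];b=Tt[145:215,260:350]
cv2.imwrite("pics/v3.png",np.vstack([cv2.resize(x,None,fx=4.2,fy=4.2,interpolation=cv2.INTER_CUBIC) for x in(a,b)]))
s=status.get_state();print(s["tcp_pos"],s["force"],s["time_s"])
for n,I in(("scene",S),("top",Tt)):
    h=cv2.cvtColor(I,cv2.COLOR_BGR2HSV);m=cv2.inRange(h,(20,120,70),(35,255,255));k,l,st,c=cv2.connectedComponentsWithStats(m)
    print(n,[(st[i].tolist(),c[i].round(1).tolist()) for i in range(1,k) if st[i,4]>15])
E
```

```text
[[325.3541199  202.47183805]] [[307.57264095 198.96497514]]
[0.41396847 0.23875215 0.25756553] [ 0.1270837  -0.61765929 -0.33264279] 5.725
scene [([316, 197, 18, 15, 182], [324.5, 204.8])]
top [([301, 192, 15, 16, 197], [308.2, 199.4])]
```

View pics/v3.png

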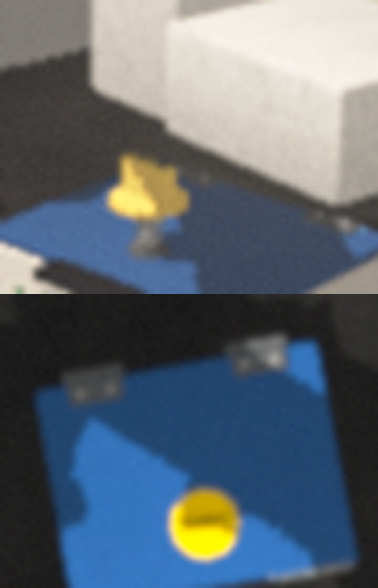

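```bash
python3 - <<'E'
from plan import *
from geo import *
f=least_squares(lambda q:np.r_[proj("scene",q)[0]-[324.5,204.8],proj("top",q)[0]-[308.3,199.5]],[.54,.058,.107]);print("tri",f.x.round(4),f.fun.round(2))
print("disc",proj("top",[.5399,.0578,.103]),proj("top",[.5379,.0558,.103]))
rows([(.539,.056,.2575,10.7,6),(.539,.056,.195,10.7,2)],grip=5)
E
```

```text
tri [0.5378 0.0567 0.1079] [ 0.44 -0.03 -0.29  0.4 ]
disc [[307.62410146 199.28404704]] [[308.37006835 200.01900163]]
[-3.39, 1.46, 0.0, -0.0, 0.0, 0.01, 5]
[-3.39, 1.47, 0.0, -0.0, 0.0, 0.01, 5]
[-3.38, 1.47, 0.0, -0.0, 0.0, 0.01, 5]
[-3.38, 1.47, 0.0, -0.0, 0.0, 0.01, 5]
[-3.38, 1.48, 0.0, -0.0, 0.0, 0.01, 5]
[-3.38, 1.48, 0.0, -0.0, 0.0, 0.01, 5]
[-0.0, -0.0, 3.13, -0.0, -0.0, -0.0, 5]
[-0.0, -0.0, 3.13, -0.0, -0.0, -0.0, 5]
```

The triangulated knob is at (0.538, 0.057, 0.108), which agrees with the given height. In the crop its disc is at (204,524), and the bar lies nearly along the cover's y. Next I move above it.

>>> send_rows(
  commands=[
    [-3.4,1.5,0,0,0,0,5],
    [-3.4,1.5,0,0,0,0,5],
    [-3.4,1.5,0,0,0,0,5],
    [-3.4,1.45,0,0,0,0,5],
    [-3.35,1.45,0,0,0,0,5],
    [-3.35,1.45,0,0,0,0.05,5],
    [0,0,2,0,0,0,5],
    [0,0,0,0,0,0,5],
  ],
)

```text
time_s: 6.72
tcp_pos: [0.5386, 0.0545, 0.2366]
orientation: [-2.008, -2.413, 0.005]
force: [-0.9, 0.8, -0.1]
grip_width: 0.0502
finger_force: 0.0
```

```bash
python3 - <<'E'
from plan import *
import cv2
from bench import eyes
s=status.get_state();print(s["tcp_pos"],s["force"],s["joint_pos"].round(2))
rows([(.5385,.0565,.195,10.7,1)],grip=5)
E
```

```text
[0.53857689 0.05447139 0.23655081] [-0.89211932  0.83819667 -0.07315427] [-0.55  0.33  0.47  1.93 -0.18  0.92  0.19]
[0.2, 0.04, 4.15, -0.03, 0.0, -0.04, 5]
```

>>> send_rows(
  commands=[
    [0.2,0,2.1,0,0,0,5],
    [0,0,2,0,0,0,5],
    [0,0,1.2,0,0,0,5],
    [0,0,0.8,0,0,0,5],
    [0,0,0,0,0,0,5],
  ],
)

```text
time_s: 7.35
tcp_pos: [0.5391, 0.0584, 0.1766]
orientation: [-2.005, -2.418, 0.0]
force: [-0.7, 0.1, -0.3]
grip_width: 0.05
finger_force: 0.0
```

>>> send_rows(
  commands=[
    [0,0,0,0,0,0,3],
    [0,0,0,0,0,0,2],
    [0,0,0,0,0,0,1.4],
    [0,0,0,0,0,0,0.5],
    [0,0,0,0,0,0,0.5],
    [0,0,0,0,0,0,0.5],
  ],
  grip_force=5,
)

```text
time_s: 8.1
tcp_pos: [0.5397, 0.0587, 0.1769]
orientation: [2.005, 2.418, 0.002]
force: [0.9, 0.8, -0.0]
grip_width: 0.0099
finger_force: 5.0
```

>>> send_rows(
  commands=[
    [0,0,0,0,0,0,1.2],
    [0,0,0.2,0,0,0,1.2],
    [0,0,0.2,0,0,0,1.2],
    [0,0,0.2,0,0,0,1.2],
    [0,0,0,0,0,0,1.2],
  ],
)

```text
time_s: 8.72
tcp_pos: [0.5391, 0.0583, 0.1707]
orientation: [-2.005, -2.418, 0.0]
force: [-0.7, -0.1, 2.8]
grip_width: 0.0121
finger_force: 1.5
```

>>> send_rows(
  commands=[
    [0,0,0,0,0,0,0.5],
    [0,0,0,0,0,0,0.5],
    [0,0,0.2,0,0,0,0.5],
    [0,0,0.2,0,0,0,0.5],
    [0,0,0.1,0,0,0,0.5],
    [0,0,0.1,0,0,0,0.5],
    [0,0,0,0,0,0,0.5],
  ],
  grip_force=8,
)

```text
time_s: 9.6
tcp_pos: [0.5397, 0.0585, 0.1649]
orientation: [2.005, 2.418, 0.002]
force: [2.8, 0.0, 3.9]
grip_width: 0.0096
finger_force: 8.5
```

>>> send_rows(
  commands=[
    [0,0,0.05,0,0,0,0.5],
  ],
)

```text
time_s: 9.72
tcp_pos: [0.5397, 0.0585, 0.1645]
orientation: [2.005, 2.418, 0.002]
force: [3.4, 0.1, 3.9]
grip_width: 0.0099
finger_force: 8.5
```

>>> send_rows(
  commands=[
    [0,0.08,0.05,0,0,0,0.5],
    [0,0,0.05,0,0,0,0.5],
  ],
)

```text
time_s: 9.98
tcp_pos: [0.5399, 0.0585, 0.1631]
orientation: [-2.005, -2.418, 0.0]
force: [1.9, -0.4, 4.3]
grip_width: 0.0096
finger_force: 8.5
```

>>> send_rows(
  commands=[
    [0,0.05,0.06,0,0,0,0.5],
  ],
)

```text
time_s: 10.1
tcp_pos: [0.54, 0.0585, 0.1624]
orientation: [-2.005, -2.417, 0.001]
force: [0.6, -0.1, 4.1]
grip_width: 0.0098
finger_force: 8.5
```

>>> send_rows(
  commands=[
    [0,0,0.06,0,0,0,0.5],
  ],
)

```text
time_s: 10.22
tcp_pos: [0.54, 0.0585, 0.1618]
orientation: [-2.005, -2.417, 0.001]
force: [0.5, -0.6, 4.5]
grip_width: 0.0098
finger_force: 8.6
```

>>> send_rows(
  commands=[
    [0,0,0.06,0,0,0,0.5],
  ],
)

```text
time_s: 10.35
tcp_pos: [0.54, 0.0585, 0.1612]
orientation: [-2.005, -2.418, 0.001]
force: [0.4, -1.2, 3.9]
grip_width: 0.0102
finger_force: 8.6
```

>>> send_rows(
  commands=[
    [0,0,0.06,0,0,0,0.5],
  ],
)

```text
time_s: 10.48
tcp_pos: [0.54, 0.0585, 0.1606]
orientation: [-2.005, -2.417, 0.001]
force: [-0.3, -0.0, 5.0]
grip_width: 0.0097
finger_force: 8.6
```

>>> send_rows(
  commands=[
    [0,0,0.06,0,0,0,0.5],
  ],
)

```text
time_s: 10.6
tcp_pos: [0.5401, 0.0585, 0.16]
orientation: [-2.005, -2.418, 0.001]
force: [0.1, -0.5, 4.4]
grip_width: 0.0099
finger_force: 8.7
```

>>> send_rows(
  commands=[
    [0,0,0.06,0,0,0,0.5],
  ],
)

```text
time_s: 10.72
tcp_pos: [0.5401, 0.0585, 0.1595]
orientation: [-2.005, -2.418, 0.001]
force: [0.4, -1.0, 5.2]
grip_width: 0.01
finger_force: 8.7
```

>>> send_rows(
  commands=[
    [0,0,0.06,0,0,0,0.5],
  ],
)

```text
time_s: 10.85
tcp_pos: [0.54, 0.0585, 0.1588]
orientation: [-2.005, -2.418, 0.001]
force: [-1.6, -1.1, 5.7]
grip_width: 0.0098
finger_force: 8.7
```

>>> send_rows(
  commands=[
    [0,0,0.06,0,0,0,0.5],
  ],
)

```text
time_s: 10.98
tcp_pos: [0.5401, 0.0585, 0.1583]
orientation: [-2.005, -2.418, 0.001]
force: [-0.1, -0.6, 4.9]
grip_width: 0.0099
finger_force: 8.7
```

>>> send_rows(
  commands=[
    [0,0,0.06,0,0,0,0.5],
  ],
)

```text
time_s: 11.1
tcp_pos: [0.5401, 0.0585, 0.1577]
orientation: [-2.005, -2.418, 0.001]
force: [0.1, -1.3, 5.0]
grip_width: 0.0097
finger_force: 8.7
```

>>> send_rows(
  commands=[
    [0,0,0.06,0,0,0,0.5],
  ],
)

```text
time_s: 11.22
tcp_pos: [0.5401, 0.0585, 0.1571]
orientation: [-2.005, -2.417, 0.001]
force: [0.3, -0.5, 6.2]
grip_width: 0.0099
finger_force: 8.7
```

>>> send_rows(
  commands=[
    [0,0,0.06,0,0,0,0.5],
  ],
)

```text
time_s: 11.35
tcp_pos: [0.54, 0.0585, 0.1565]
orientation: [-2.005, -2.418, 0.001]
force: [-0.5, -2.1, 5.8]
grip_width: 0.0101
finger_force: 8.7
```

>>> send_rows(
  commands=[
    [0,0,0.06,0,0,0,0.5],
  ],
)

```text
time_s: 11.48
tcp_pos: [0.5401, 0.0585, 0.1562]
orientation: [-2.005, -2.417, 0.001]
force: [-2.1, -0.6, 10.7]
grip_width: 0.0101
finger_force: 9.3
```

Bottom felt: 10.7 N, and the tool moved only half the step. I'll start turning clockwise and watch the force.

>>> send_rows(
  commands=[
    [0,0,0,0,0,0.7,0.5],
    [0,0,0,0,0,0.8,0.5],
  ],
)

```text
time_s: 11.72
tcp_pos: [0.5402, 0.0585, 0.1563]
orientation: [-2.191, -2.25, 0.0]
force: [-0.5, -1.3, 8.5]
grip_width: 0.0097
finger_force: 9.2
```

>>> send_rows(
  commands=[
    [0,0,0,0,0,0.8,0.5],
    [0,0,0,0,0,0.8,0.5],
    [0,0,0,0,0,0.8,0.5],
  ],
)

```text
time_s: 12.1
tcp_pos: [0.5405, 0.0585, 0.1563]
orientation: [-2.457, -1.958, -0.0]
force: [-0.4, -0.9, 7.4]
grip_width: 0.0096
finger_force: 9.1
```

```bash
python3 -c "
from bench import status
s=status.get_state();print(s['force'],s['ft_torque'],s['tcp_pos'],s['joint_pos'].round(2))"
```

```text
[-0.3735291  -0.87597085  7.35817027] [-0.37392275  0.1238653   0.01212028] [0.54048722 0.05852598 0.15633999] [-0.59  0.46  0.53  2.   -0.33  0.77 -0.09]
```

>>> send_rows(
  commands=[
    [0,0,0.01,0,0,0.9,0.5],
    [0,0,0.01,0,0,0.9,0.5],
    [0,0,0,0,0,0.9,0.5],
    [0,0,0,0,0,0.9,0.5],
  ],
)

```text
time_s: 12.6
tcp_pos: [0.5408, 0.0583, 0.1563]
orientation: [2.78, 1.462, 0.001]
force: [-0.2, -0.1, 7.7]
grip_width: 0.0103
finger_force: 9.2
```

>>> send_rows(
  commands=[
    [0,0,0.01,0,0,0.9,0.5],
    [0,0,0,0,0,0.9,0.5],
    [0,0,0.01,0,0,0.9,0.5],
    [0,0,0,0,0,0.9,0.5],
    [0,0,0,0,0,0.9,0.5],
  ],
)

```text
time_s: 13.22
tcp_pos: [0.5412, 0.058, 0.1563]
orientation: [3.044, 0.772, 0.002]
force: [0.7, -3.1, 8.6]
grip_width: 0.0097
finger_force: 9.3
```

>>> send_rows(
  commands=[
    [0,0.05,0,0,0,0.8,0.5],
    [0,0.03,0,0,0,0.8,0.5],
    [0,0,0,0,0,0.6,0.5],
  ],
)

```text
time_s: 13.6
tcp_pos: [0.5413, 0.0576, 0.1563]
orientation: [3.113, 0.419, 0.002]
force: [-0.3, -0.3, 9.7]
grip_width: 0.0101
finger_force: 9.4
```

>>> send_rows(
  commands=[
    [0,0,0,0,0,0.3,0.5],
    [0,0,0,0,0,0,0.5],
  ],
)

```text
time_s: 13.85
tcp_pos: [0.5414, 0.0576, 0.1563]
orientation: [3.119, 0.373, 0.002]
force: [-0.0, -1.4, 10.1]
grip_width: 0.0103
finger_force: 9.4
```

```bash
python3 -c "
from bench import status
s=status.get_state();print(s['force'],s['ft_torque'],s['tcp_pos'],s['orientation'],s['joint_pos'].round(2))"
```

```text
[-0.03598111 -1.43690873 10.08319334] [-0.35198326  0.21852754 -0.04057134] [0.54136328 0.05755563 0.15627187] [3.11906749e+00 3.72916783e-01 1.77476684e-03] [-0.8   0.54  0.83  2.01 -0.54  0.82 -0.99]
```

>>> send_rows(
  commands=[
    [0,0,-0.1,0,0,0,0.5],
    [0,0,-0.1,0,0,0,0.5],
    [0,0,0,0,0,0,0.5],
  ],
  grip_force=5,
)

```text
time_s: 14.22
tcp_pos: [0.5413, 0.0576, 0.1579]
orientation: [3.119, 0.373, 0.002]
force: [0.6, -1.1, 5.7]
grip_width: 0.01
finger_force: 6.8
```

>>> send_rows(
  commands=[
    [0,0,-0.05,0,0,0,1.5],
    [0,0,-0.05,0,0,0,3],
    [0,0,-0.3,0,0,0,4.5],
    [0,0,-1,0,0,0,5],
    [0,0,-2,0,0,0,5],
    [0,0,-3,0,0,0,5],
    [0,0,-3,0,0,0,5],
  ],
)

```text
time_s: 15.1
tcp_pos: [0.5408, 0.0577, 0.2535]
orientation: [-3.119, -0.373, -0.001]
force: [1.1, -0.2, 0.7]
grip_width: 0.0496
finger_force: 0.0
```

>>> send_rows(
  commands=[
    [-4,-1,0,0,0,0,5],
    [-4,-3,0,0,0,0,5],
    [-3,-4,0,0,0,0,5],
    [-1,-4,0,0,0,0,5],
    [0,-4,0,0,0,0,5],
    [0,0,0,0,0,0,5],
  ],
)

```text
time_s: 15.85
tcp_pos: [0.3858, 0.1877, 0.2524]
orientation: [-3.117, -0.383, -0.001]
force: [-0.4, -1.6, 0.3]
grip_width: 0.0497
finger_force: 0.0
```

```bash
python3 - <<'E'
import cv2,numpy as np
from bench import eyes,status
S=eyes.read_camera("scene");T=eyes.read_camera("top")
a=S[160:230,290:380];b=T[145:215,260:350]
cv2.imwrite("pics/v4.png",np.vstack([np.hstack([cv2.resize(x,None,fx=4.2,fy=4.2,interpolation=cv2.INTER_CUBIC) for x in(a,b)]),cv2.resize(S[100:400,:],(756,354))[:300]]))
s=status.get_state();print(s["tcp_pos"],s["force"],s["time_s"])
E
```

```text
[0.38662951 0.18471543 0.25216976] [ 0.54647406 -0.6119457   0.28854364] 15.95
```

View pics/v4.png

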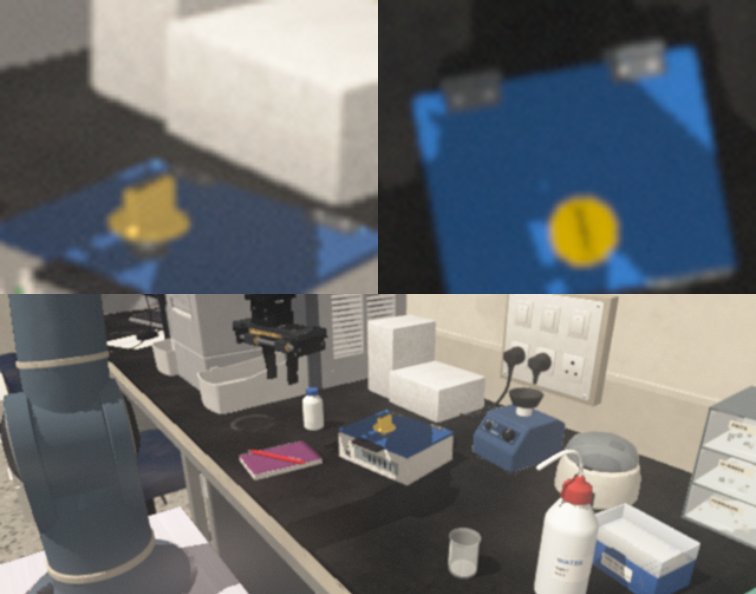

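The picture shows the cover shut. The knob, at (148,215) in the scene crop and (583,231) in the top crop, has its bar along the chamber's x. It sits about 5 px (roughly 13 mm) lower than before, so it stayed down and is caught. The bottle and beaker stand where they were.

```bash
python3 -c "
from bench import env
print(env.hand_in())"
```

```text
the job is handed in; nothing more can be done
None
```

The cover is shut and the yellow knob was pressed to its bottom (about 10 N), turned 87° clockwise and let go, where it stayed caught; the arm only came near the chamber, the bottle and beaker look unmoved, the dish was not rechecked at the end, and the job was handed in at about 16 s.

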